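Fit the beater to the mixer drive and hold it pressed

ROBOT

A 7-joint arm with a two-finger parallel gripper is mounted at the origin on the work surface. World frame = base frame: x ahead of the robot, y to its left, z up, the work surface at z = 0. Lengths are in m, angles in rad, forces in N, time in s.
With the tool pointing down it reaches from about 0.425 to 0.975 m from the base axis. Payload 16.7 kg.
Tool frame: the origin (TCP) lies midway between the tips of the shut fingers; the grasp point (between the pads) lies 19 mm behind it; x points along the fingers, z is the direction in which the jaws open and shut, and the axes are right-handed (so a half turn about x gives the same grasp; the last joint's range is limited). The gripper opens to 85 mm and grips with 20 to 120 N. Pads are 22 mm wide; open, the fingers measure 114 mm over their backs; the gripper's body (76 mm by 85 mm) begins 54 mm behind the grasp point. The pads swing forward as they close: fully open they stand 13 mm farther back than shut.
Start: joints at [0.96, 0.426, 0.074, 1.606, -0.034, 1.111, -0.067], TCP at [0.301, -0.604, 0.231] pointing down, gripper open.
Joint ranges: [-2.85, 2.85], [-0.5, 2.14], [-1.23, 1.37], [0.21, 2.46], [-1.02, 4.16], [0.16, 2.05], [-2.73, 2.73]. Speed limits (rad/s): [1.89, 1.89, 2.39, 2.39, 3.01, 3.01, 3.01].

INTERFACE

Orientations are given as a unit quaternion [w, x, y, z].
In Python, from plant import * gives the robot as it stands. Calls block until the motion is done:
- move_ptp(position, orientation): joint-space move of the TCP to a pose.
- servo_line(position, rot=None, velocity=0.15, until_force=None): straight line of the TCP; rot=None keeps the orientation; velocity is the mean speed in m/s. With until_force (N) it stops when the force on the tool has changed by that much, and returns True; else False.
- set_joints(angles): joint-space move.
- gripper_open() and gripper_close(): open the fingers fully, or close them until they stop; the grip force is fixed at half the most.
- dwell(seconds).
- solve_ik(position, orientation): joint angles nearest the present ones, or None.
- camera(name): name is "side" or "top" or "wrist"; returns the picture (420x560x3 uint8, red, green, blue); there is no depth.
- camera_model(name): a dict with "fx", "fy", "cx", "cy" (pixels), "eye" and "orientation" of the camera in the world; the wrist camera has in their place "tool_from_camera" (4x4, takes a point from camera to tool coordinates, whose origin is the TCP and whose axes are the tool frame's). Camera axes: x right, y down, z forward; pixel columns grow to the right and rows downward; lengths in m; the calibration is good to about 2 mm. A picture is of the moment at which its call begins: read the wrist's pose just before it. camera_model takes no time and is no camera call.
A pose or a line that the arm cannot do raises MotionError and nothing moves.
- close_job(): hands the job in, once; it reports no verdict.
Readings, each from a call of its own:
- get_time_s(): time.
- get_joint_pos(): joint angles.
- get_joint_vel(): joint speeds.
- get_tau(): joint torques, N m.
- get_tcp_pos(): TCP position.
- get_ee_rot(): TCP orientation.
- get_wrist_force(): force on the tool from outside, world axes, zero at the start.
- get_moment(): the same for the moment, N m.
- get_width(): finger opening in m.
Only numpy, scipy, OpenCV 4.12 (cv2) and the standard library are available. Lean on these libraries where they do the work, as an engineer would, in place of code of your own. Each camera call takes 0.05 s, during which the arm holds its last target.

TASK

Take the orange-gripped beater out of the rack, turn it until its splines mesh with the cross-shaped socket of the drive in the mixer's bowl, and slide it fully home. Then push it down against the drive's spring to well past half of its travel, without ramming it, and finish while still gripping it and keeping it pressed down. Leave the other attachments, the mug and the jar where they are.

Things in the scene. Friction and masses are not known exactly. Their poses are not given: they have to be found in the camera images.
- beater: Wire beater with the orange grip, 108 mm tall, about 120 g, upright in a rack hole. Origin: foot of its splines; z up its axis. Splined shank: two crossing bars, each 32 mm end to end, 8 mm thick, 24 mm tall, along its own x and y. Above it a steel collar 50 mm across, 4 mm thick, and wire loops 64 mm across. In the rack the foot is 16 mm above the counter; 30 mm of lift frees it
- beater_grip (a point): Centre of the beater's orange grip, on its axis, 88 mm above its foot. The grip is a block 40 mm tall, 30 mm along the beater's x and 16 mm along its y: its flat faces run parallel to the spline bars. Grasp it from above across the 16 mm. When the beater is fully home this point is 64 mm above the drive's top
- drive: Drive amid the steel bowl, white top over black, 42 mm across. Origin: centre of its top face, 110 mm above the counter at rest; z up. Socket: a cross of two slots along its own x and y, each 10 mm wide (12 mm in the top 2.5 mm), 34 mm long, 26 mm deep. Its angle varies; the beater fits at any quarter turn. It turns only against a stiff 0.2 N m drag, and sinks on a spring (plunger)
- plunger (a joint): How far the drive has sunk under a push, m: 0 at rest, 0.010 at its stop. A spring resists: about 4 N to start it and 1.2 N per mm more, about 16 N at the stop; it rises again when let go.
- mixer: The mixer: a grey round motor base 200 mm in diameter on the counter with a black knob at its front and a round steel bowl locked on top; fixed, it does not move. Origin: centre of its underside. The bowl's floor is 76 mm and its rim 135 mm above the counter, the rim 188 mm in diameter, wall 3 mm.
- rack: Light wooden rack, a block 90 x 290 x 40 mm (its long side along its own y), fixed to the counter, with three round holes 36 mm in diameter and 30 mm deep at its middle and 95 mm to either side, each with an attachment in it. Origin: centre of its underside.
- disc: Another attachment in the rack, to be left: a slicing disc 68 mm in diameter with a black grip; splined foot, steel collar and 30 x 16 x 40 mm upright grip as on the beater. Origin: foot of its splines.
- hook: Another attachment in the rack, to be left: a dough hook with a blue grip; splined foot, steel collar and 30 x 16 x 40 mm upright grip as on the beater. Origin: foot of its splines.
- mug: White mug, 80 mm in diameter, 90 mm high, standing on the counter, to be left. Origin: centre of its underside.
- jar: Amber glass jar with a black cap, 60 mm in diameter, 90 mm high, standing on the counter, to be left. Origin: centre of its underside.
Not all that is in view belongs to the job. What is shaped like the beater but red or yellow is not meant.

How it is judged:
On the way:
1. the beater is lifted clear of the rack in the fingers (height (world z) of beater above 0.05 m and contact force between the fingers and beater above 2 N), for 0.2 s.
At the end, for the whole second after the job is handed in: Beater held in the fingers (over 4 N) in the drive: foot 21 mm or more below its top (24 is home), axes within 4 mm, splines within 0.2 rad, upright within 0.12 rad; plunger held down more than 5 of its 10 mm by the beater alone, with over 4 N, at rest (horizontal distance between beater and drive below 0.004 m and z of beater in the frame of drive below -0.021 m and (angle between the x axis of beater and the x axis of drive, either way round below 0.2 rad or angle between the x axis of beater and the y axis of drive, either way round below 0.2 rad) and angle between beater's own z axis and vertical below 0.12 rad and value of joint plunger above 0.005 m and contact force between beater and drive above 4 N and contact force between the fingers and beater above 4 N and contact force between the arm and drive below 0.5 N and linear speed of beater below 0.02 m/s); the arm keeps its last pose, push and grip.
It fails at once if the disc is moved more than 25 mm (distance of disc from where it was at the start of the episode above 0.025 m).
It fails at once if the hook is moved more than 25 mm (distance of hook from where it was at the start of the episode above 0.025 m).
It fails at once if the mug is moved more than 25 mm (distance of mug from where it was at the start of the episode above 0.025 m).
It fails at once if the jar is moved more than 25 mm (distance of jar from where it was at the start of the episode above 0.025 m).
It fails at once if the beater is rammed into the drive with more than 60 N (contact force between beater and drive above 60 N).
It also fails if it takes over 38 s, if anything falls off the work surface, if the arm or the gripper's body presses on something with over 40 N, if the wrist force passes 120 N, or if a joint passes its speed limit or range.

## Working session

There is one attempt and no reset: what is moved stays moved. The work goes in short steps, each a Python script; the robot and the scene stay as the last script left them, time stands still between calls to the robot, and variables do not carry over. Pictures are saved under pics/ and viewed, and the job is handed in when it is done.

```bash
mkdir -p pics; ls; python3 - <<'E'
from plant import *
import cv2
for n in ["side","top","wrist"]:
    im=camera(n); cv2.imwrite(f"pics/{n}0.png",im[:,:,::-1]); print(n,camera_model(n))
print(get_time_s(),get_tcp_pos(),get_ee_rot(),get_width())
E
```

```text
pics
side {'fx': 472.801688705294, 'fy': 472.801688705294, 'cx': 277.10558096663993, 'cy': 216.9295266523297, 'eye': array([0.1930094 , 0.86374865, 0.72301446]), 'orientation': array([ 0.09566956, -0.1944867 ,  0.86927809, -0.44427228])}
top {'fx': 464.80244335179907, 'fy': 464.80244335179907, 'cx': 274.5628881691236, 'cy': 214.48518065439285, 'eye': array([0.54342711, 0.06417953, 1.08204798]), 'orientation': array([ 0.02160267, -0.69672911,  0.71686231, -0.01450159])}
wrist {'fx': 362.78385242657464, 'fy': 362.78385242657464, 'cx': 280.48739196534177, 'cy': 214.6251646216578, 'tool_from_camera': array([[ 7.43845747e-04, -3.12913157e-01,  9.49781450e-01,
        -1.43294423e-01],
       [ 2.38745780e-04, -9.49781630e-01, -3.12913403e-01,
         8.04438834e-02],
       [ 9.99999695e-01,  4.59515618e-04, -6.31784331e-04,
         1.06600071e-03],
       [ 0.00000000e+00,  0.00000000e+00,  0.00000000e+00,
         1.00000000e+00]])}
0.15 [ 0.30056808 -0.6040102   0.23076874] [ 0.60082085  0.37250766  0.60146621 -0.37214345] 0.08501234684278115
```

View pics/side0.png

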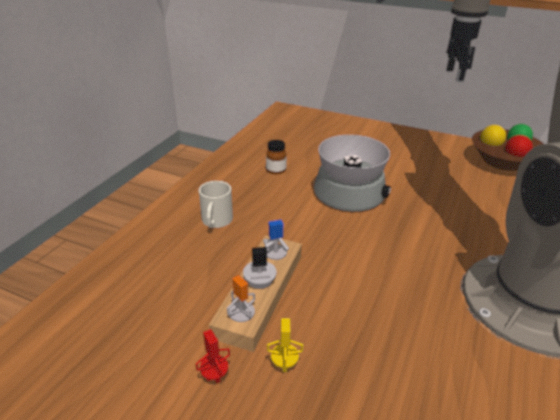

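View pics/top0.png

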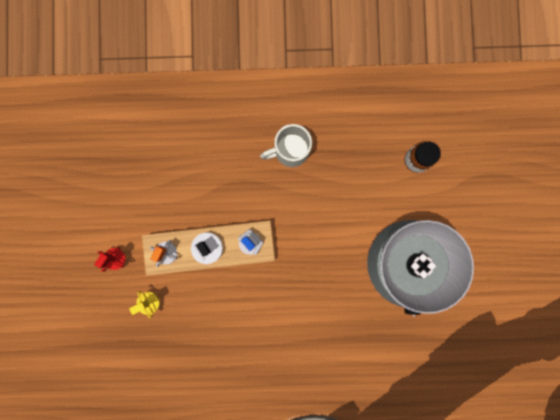

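View pics/wrist0.png

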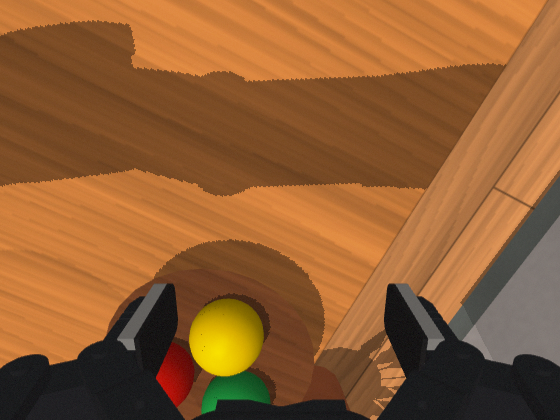

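The side and top views show these candidates, by top-view pixel:
- Orange grip, in the end rack hole: (158,253)
- Red look-alike on the counter: (105,262)
- Yellow look-alike on the counter: (145,303)
- Black disc in the rack: (206,247)
- Blue hook in the rack: (249,242)

I choose the orange one in the rack. The drive is at top (423,265) and side (352,160). Next I'll check close crops.

```bash
python3 - <<'E'
import cv2, numpy as np
t=cv2.imread("pics/top0.png"); s=cv2.imread("pics/side0.png")
def c(im,x,y,w,h,k): return cv2.resize(im[y:y+h,x:x+w],None,fx=k,fy=k,interpolation=cv2.INTER_CUBIC)
a=c(t,140,230,50,50,8); b=c(t,398,240,50,50,8)
cv2.imwrite("pics/c1.png",np.hstack([a,b]))
a=c(s,215,270,50,50,8); b=c(s,328,135,50,50,8)
cv2.imwrite("pics/c2.png",np.hstack([a,b]))
E
```

```text
(no output)
```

View pics/c1.png

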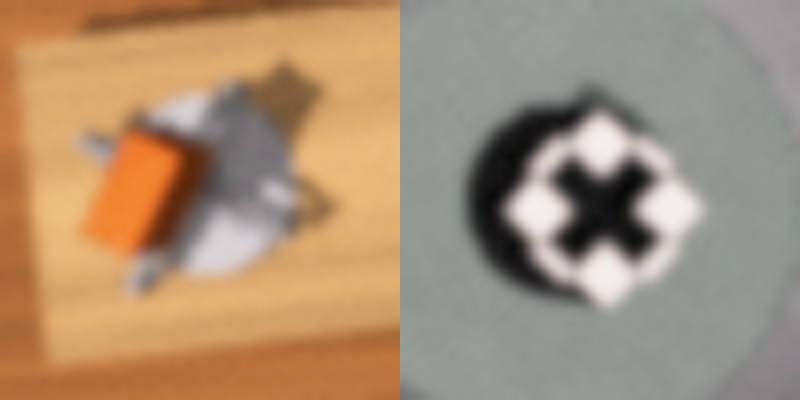

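View pics/c2.png

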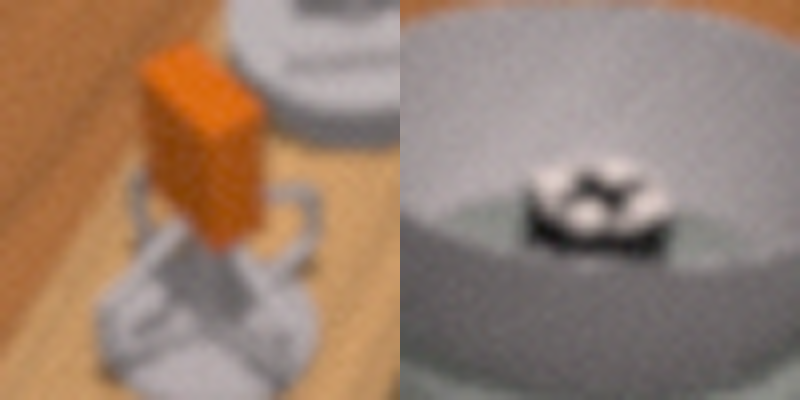

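```bash
cat > h.py <<'E'
import numpy as np, cv2
from plant import *
from scipy.spatial.transform import Rotation as R
def rot(q): q=np.asarray(q); return R.from_quat([q[1],q[2],q[3],q[0]])
def quat(r): x=r.as_quat(); return np.array([x[3],x[0],x[1],x[2]])
def ray(name,u,v,tcp=None,q=None):
    m=camera_model(name); d=np.array([(u-m['cx'])/m['fx'],(v-m['cy'])/m['fy'],1.])
    if name=='wrist':
        T=m['tool_from_camera']; Rt=rot(q).as_matrix()
        return np.asarray(tcp)+Rt@T[:3,3], Rt@T[:3,:3]@d
    return m['eye'], rot(m['orientation']).as_matrix()@d
def tri(rays):
    A=np.zeros((3,3));b=np.zeros(3)
    for o,d in rays:
        d=d/np.linalg.norm(d);P=np.eye(3)-np.outer(d,d);A+=P;b+=P@o
    x=np.linalg.solve(A,b)
    return x,[np.linalg.norm((np.eye(3)-np.outer(d,d)/(d@d))@(x-o)) for o,d in rays]
def atz(r,z): o,d=r; return o+d*(z-o[2])/d[2]
# tool down: x=-Z ; jaw axis z at angle a in world xy
def down(a):
    z=np.array([np.cos(a),np.sin(a),0]);x=np.array([0,0,-1.]);y=np.cross(z,x)
    return quat(R.from_matrix(np.column_stack([x,y,z])))
E
python3 - <<'E'
from h import *
print(tri([ray('top',156.4,253.3),ray('side',240,280.4)]))
print(tri([ray('top',423.1,265.8),ray('side',352.5,158.9)]))
k=lambda x,y:atz(ray('top',140+x/8-.5,230+y/8-.5),.124)
# long edge of the grip top
for p,q in [((130,130),(85,235)),((182,145),(137,250))]:
    d=k(*q)-k(*p);print('long edge',np.degrees(np.arctan2(d[1],d[0])),np.linalg.norm(d))
k=lambda x,y:atz(ray('top',398+(x-400)/8-.5,240+y/8-.5),.110)
for p,q in [((560,165),(655,250)),((655,165),(560,255))]:
    d=k(*q)-k(*p);print('slot',np.degrees(np.arctan2(d[1],d[0])))
print(rot(get_ee_rot()).as_matrix().round(3))
E
```

```text
(array([0.51873378, 0.31906811, 0.12170542]), [np.float64(0.0007528153412100137), np.float64(0.0007528153412099448)])
(array([ 0.47790619, -0.23226966,  0.10850245]), [np.float64(0.00023267977323826092), np.float64(0.00023267977323833557)])
long edge 155.71766368278645 0.029239098972085945
long edge 155.68200569181843 0.02923085253471541
slot -133.8077693752665
slot 131.39186959844983
[[-0.001  0.895  0.445]
 [ 0.001  0.445 -0.895]
 [-1.    -0.    -0.001]]
```

The crops confirm the choice. The orange block stands in the rack's end hole at about (0.519, 0.319), with its top at z≈0.122. The drive top is at about (0.478, −0.232, 0.1085), with slots near 44° (mod 90). Next I'll plan the wrist views.

```bash
python3 - <<'E'
from h import *
G=np.array([.519,.319,0]);D=np.array([.478,-.232,0])
for name,P,base,st,zs in [('drive',D,43.8,90,(.21,.144,.26)),('grip',G,65.7,180,(.22,.087,.2))]:
    for k in range(360//st):
        a=base+k*st
        for z in zs:
            s=solve_ik(P+[0,0,z],down(np.radians(a)))
            print(name,a if a<=180 else a-360,z,None if s is None else np.round(s,2))
E
```

```text
drive 43.8 0.21 [ 0.7   0.24 -0.42  1.93  0.12  0.99  0.98]
drive 43.8 0.144 [ 0.69  0.32 -0.42  1.99  0.17  0.86  0.93]
drive 43.8 0.26 [ 0.7   0.19 -0.42  1.87  0.09  1.1   1.01]
drive 133.8 0.21 [ 1.17  0.37 -1.02  1.9   0.37  1.06  2.34]
drive 133.8 0.144 [ 1.15  0.48 -1.02  1.97  0.5   0.97  2.22]
drive 133.8 0.26 [ 1.19  0.31 -1.03  1.85  0.29  1.15  2.4 ]
drive -136.2 0.21 [ 0.25  0.21  0.09  1.95 -0.02  0.97 -2.02]
drive -136.2 0.144 [ 0.23  0.3   0.12  2.02 -0.05  0.83 -2.  ]
drive -136.2 0.26 [ 0.27  0.16  0.07  1.9  -0.01  1.08 -2.03]
drive -46.19999999999999 0.21 [ 0.47  0.22 -0.16  1.94  0.04  0.98 -0.52]
drive -46.19999999999999 0.144 [ 0.46  0.3  -0.16  2.    0.06  0.84 -0.53]
drive -46.19999999999999 0.26 [ 0.47  0.17 -0.15  1.88  0.03  1.09 -0.5 ]
grip 65.7 0.22 [ 0.13  0.54 -1.07  1.72  0.51  1.19  0.06]
grip 65.7 0.087 [ 0.12  0.75 -1.09  1.83  0.76  1.06 -0.12]
grip 65.7 0.2 [ 0.13  0.57 -1.09  1.74  0.55  1.17  0.03]
grip -114.30000000000001 0.22 [-1.28  0.43  0.83  1.81 -0.36  1.06 -2.31]
grip -114.30000000000001 0.087 [-1.13  0.57  0.64  1.9  -0.45  0.82 -2.25]
grip -114.30000000000001 0.2 [-1.28  0.46  0.83  1.83 -0.39  1.03 -2.29]
```

```bash
python3 - <<'E'
from h import *
import json
D=np.array([.478,-.232,0]);a=np.radians(43.8);q=down(a);j=np.array([np.cos(a),np.sin(a),0])
L={}
for n,P in [('d1',D-.03*j+[0,0,.23]),('d2',D+.03*j+[0,0,.21])]:
    (move_ptp if n=='d1' else servo_line)(P,q); dwell(.15)
    p,o=get_tcp_pos(),get_ee_rot(); im=camera('wrist'); cv2.imwrite(f'pics/{n}.png',im[:,:,::-1]); L[n]=[list(p),list(o)]
    print(n,p,get_time_s())
json.dump(L,open('views.json','w'))
a=[cv2.imread(f'pics/{n}.png') for n in('d1','d2')]
cv2.imwrite('pics/d12.png',cv2.resize(np.hstack(a),(800,300)))
E
```

```text
d1 [ 0.45614803 -0.25360795  0.22987428] 1.7833
d2 [ 0.49910819 -0.21225448  0.21032353] 2.5583
```

View pics/d12.png

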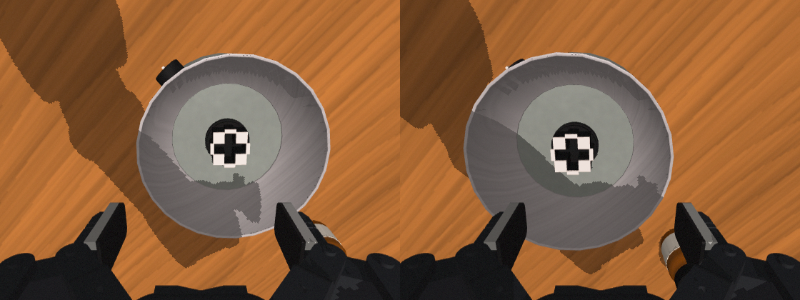

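```bash
python3 - <<'E'
import cv2, numpy as np
o=[]
for n,x,y in (('d1',290,175),('d2',210,185)):
    im=cv2.imread(f'pics/{n}.png'); o.append(cv2.resize(im[y:y+66,x:x+66],None,fx=6,fy=6,interpolation=cv2.INTER_CUBIC))
cv2.imwrite('pics/d12c.png',np.hstack(o))
E
```

```text
(no output)
```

View pics/d12c.png

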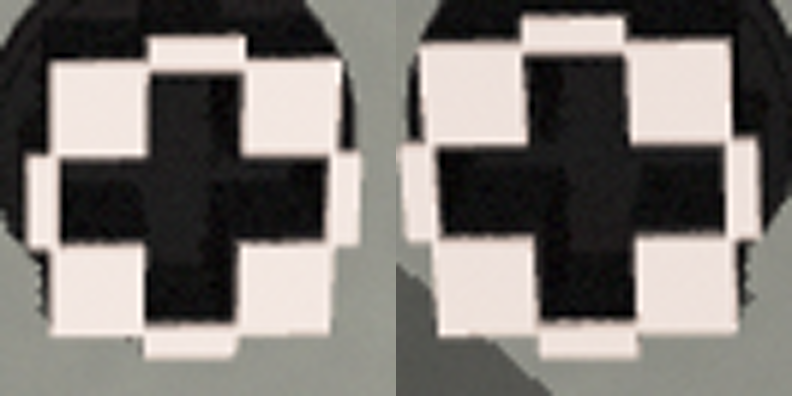

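```bash
python3 - <<'E'
from h import *
import json
V=json.load(open('views.json'))
C={'d1':[(147,157),(243,155),(143,242),(238,240)],'d2':[(132,143),(234,145),(141,237),(239,235)]}
O={'d1':[(48,60),(341,60),(50,335),(332,334)],'d2':[(23,42),(333,40),(42,334),(341,332)]} # outer corners of the white quadrants
off={'d1':(290,175),'d2':(210,185)}
def px(n,p): return off[n][0]+(p[0]+.5)/6-.5, off[n][1]+(p[1]+.5)/6-.5
rs=[]
for n in C:
    rr=[[ray('wrist',*px(n,p),*V[n]) for p in S[n]] for S in (C,O)]
    rs.append(rr)
for s in range(2):
    P=[tri([rs[0][s][i],rs[1][s][i]])[0] for i in range(4)]
    P=np.array(P);print('tri',P.mean(0),P[:,2].round(4))
    for v in range(2):
        Q=np.array([atz(r,.110) for r in rs[v][s]])
        e=lambda i,k:np.degrees(np.arctan2(*(Q[k]-Q[i])[[1,0]]))
        print(' view',v,Q.mean(0).round(4),[round(x,1) for x in(e(1,0),e(3,2),e(2,0),e(3,1))],np.linalg.norm(Q[1]-Q[0]).round(4),np.linalg.norm(Q[2]-Q[0]).round(4))
E
```

```text
tri [ 0.47999106 -0.23345088  0.10966512] [0.1105 0.1113 0.1075 0.1094]
 view 0 [ 0.4798 -0.2333  0.11  ] [np.float64(-135.1), np.float64(-135.1), np.float64(132.8), np.float64(132.9)] 0.0121 0.0113
 view 1 [ 0.48   -0.2334  0.11  ] [np.float64(-137.5), np.float64(-135.0), np.float64(136.5), np.float64(135.2)] 0.0119 0.0117
tri [ 0.47970408 -0.23336804  0.11040832] [0.1083 0.1105 0.1107 0.1121]
 view 0 [ 0.4799 -0.2334  0.11  ] [np.float64(-136.3), np.float64(-136.1), np.float64(134.9), np.float64(135.1)] 0.0363 0.0364
 view 1 [ 0.4799 -0.2335  0.11  ] [np.float64(-135.9), np.float64(-135.9), np.float64(134.0), np.float64(134.5)] 0.0358 0.0363
```

Both wrist views show the socket cross, at d1 (322,207) and d2 (240,216). They put the drive at (0.4799, −0.2334, 0.110) with slots at 44.3°, in agreement with the fixed cameras. Now the beater.

```bash
python3 - <<'E'
from h import *
import json
V=json.load(open('views.json'))
G=np.array([.519,.319,0]);a=np.radians(65.7);q=down(a);j=np.array([np.cos(a),np.sin(a),0])
for n,P in [('g1',G-.035*j+[0,0,.235]),('g2',G+.02*j+[0,0,.225])]:
    (move_ptp if n=='g1' else servo_line)(P,q); dwell(.15)
    p,o=get_tcp_pos(),get_ee_rot(); im=camera('wrist'); cv2.imwrite(f'pics/{n}.png',im[:,:,::-1]); V[n]=[list(p),list(o)]
    print(n,p,get_time_s())
json.dump(V,open('views.json','w'))
a=[cv2.imread(f'pics/{n}.png') for n in('g1','g2')]
cv2.imwrite('pics/g12.png',cv2.resize(np.hstack(a),(800,300)))
E
```

```text
g1 [0.50509714 0.28611106 0.23490627] 4.575
g2 [0.5272488  0.33635453 0.22521685] 5.3
```

View pics/g12.png

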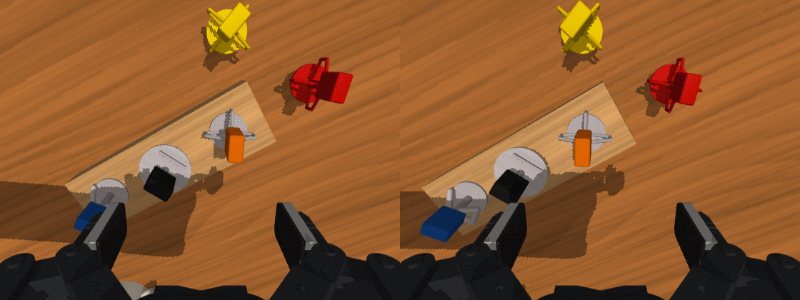

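```bash
python3 - <<'E'
import cv2, numpy as np
o=[]
for n,x,y in (('g1',280,150),('g2',210,155)):
    im=cv2.imread(f'pics/{n}.png'); o.append(cv2.resize(im[y:y+80,x:x+100],None,fx=4,fy=4,interpolation=cv2.INTER_CUBIC))
cv2.imwrite('pics/g12c.png',np.hstack(o))
E
```

```text
(no output)
```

View pics/g12c.png

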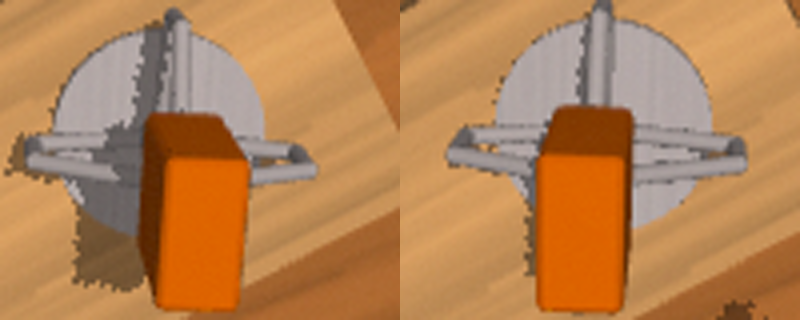

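```bash
python3 - <<'E'
from h import *
import json
V=json.load(open('views.json'))
C={'g1':[(164,158),(248,158),(157,308),(239,310)],'g2':[(140,157),(233,156),(138,308),(222,310)]}
off={'g1':(280,150),'g2':(210,155)}
px=lambda n,p:(off[n][0]+(p[0]+.5)/4-.5, off[n][1]+(p[1]+.5)/4-.5)
r={n:[ray('wrist',*px(n,p),*V[n]) for p in C[n]] for n in C}
P=np.array([tri([r['g1'][i],r['g2'][i]])[0] for i in range(4)]);print(P.mean(0),P[:,2])
for n in r:
    Q=np.array([atz(x,.124) for x in r[n]])
    e=lambda i,k:np.degrees(np.arctan2(*(Q[k]-Q[i])[[1,0]])).round(1)
    print(n,Q.mean(0),e(0,1),e(2,3),e(0,2),e(1,3),[np.linalg.norm(Q[a]-Q[b]).round(4) for a,b in((0,1),(2,3),(0,2),(1,3))])
E
```

```text
[0.52031259 0.3192062  0.12057322] [0.11968129 0.11451459 0.12364568 0.12445133]
g1 [0.51926254 0.31909965 0.124     ] 65.6 64.1 -25.0 -24.6 [np.float64(0.0151), np.float64(0.0153), np.float64(0.0288), np.float64(0.0292)]
g2 [0.5196005  0.31974681 0.124     ] 66.3 64.2 -26.8 -28.9 [np.float64(0.0162), np.float64(0.0151), np.float64(0.0282), np.float64(0.0288)]
```

```bash
python3 - <<'E'
from h import *
q=down(np.radians(65.))
servo_line([.5195,.3194,.20],q,velocity=.12)
print('hit',servo_line([.5195,.3194,.088],q,velocity=.1,until_force=12))
print(get_tcp_pos(),get_wrist_force(),get_time_s())
gripper_close(); dwell(.2)
print(get_width(),get_tcp_pos(),get_wrist_force(),get_time_s())
im=camera('wrist'); cv2.imwrite('pics/grasp.png',im[:,:,::-1])
E
```

```text
hit False
[0.5198146  0.3196571  0.08864353] [ 0.32770326 -0.20232528 -0.25297509] 6.9833
0.01569732856916572 [0.51953174 0.31943388 0.08810795] [ 0.51826341 -1.24312136  4.20826091] 7.8167
```

View pics/grasp.png

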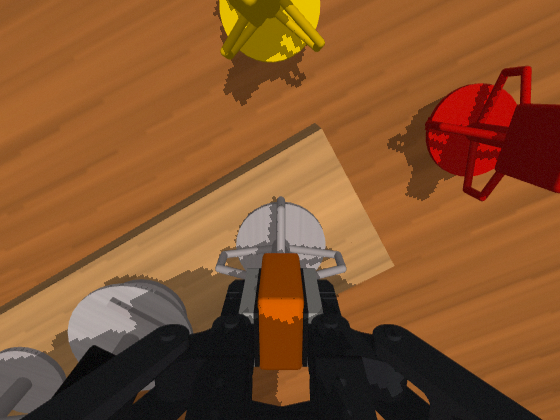

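```bash
python3 - <<'E'
from h import *
q=get_ee_rot()
servo_line([.5195,.3194,.245],velocity=.12); dwell(.25)
print(get_width(),get_tcp_pos(),get_wrist_force(),get_moment(),get_time_s())
im=camera('wrist'); cv2.imwrite('pics/lift.png',im[:,:,::-1])
im=camera('side'); cv2.imwrite('pics/lifts.png',cv2.resize(im[200:400,150:400,::-1],None,fx=3,fy=3))
E
```

```text
0.015276428209684547 [0.51937464 0.31939906 0.24468467] [ 0.00246893 -0.58938756 -0.51124335] [-0.03305547 -0.03013791 -0.01487421] 9.575
```

View pics/lift.png

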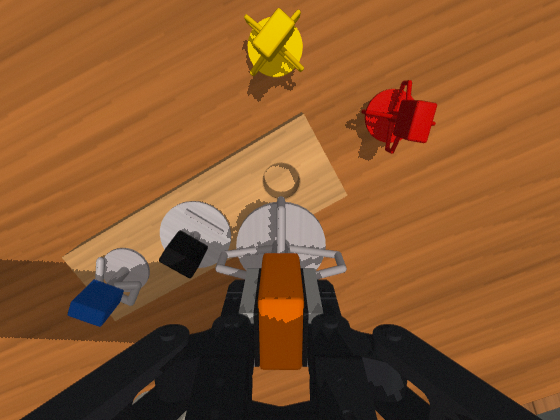

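View pics/lifts.png

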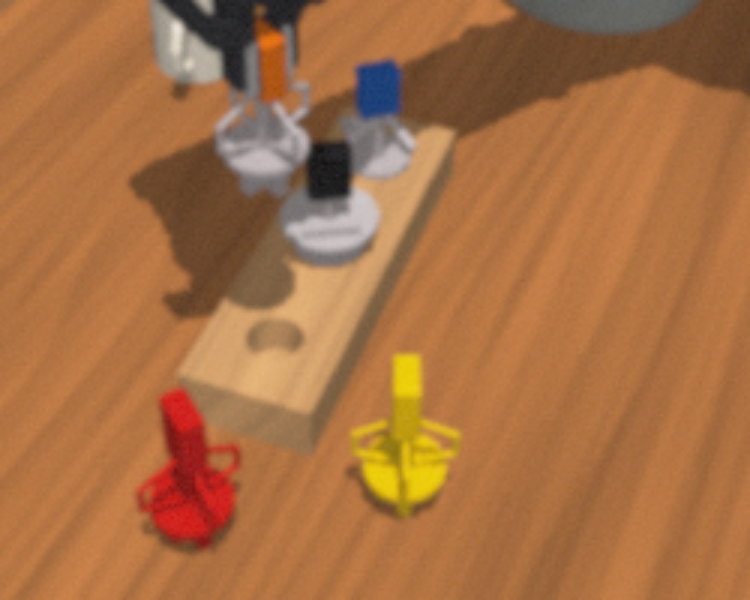

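```bash
python3 - <<'E'
from h import *
im=cv2.imread('pics/lift.png')
cv2.imwrite('pics/liftc.png',cv2.resize(im[190:390,200:360],None,fx=3,fy=3,interpolation=cv2.INTER_CUBIC))
m=camera_model('wrist');T=np.linalg.inv(m['tool_from_camera'])
def pr(p):
    c=T@np.append(p,1);return m['fx']*c[0]/c[2]+m['cx'],m['fy']*c[1]/c[2]+m['cy']
print('rel pos to drive view offsets')
for yo in(-.003,0,.003):
    t=np.linspace(0,2*np.pi,181)
    E=np.array([pr([x,yo+.025*np.cos(s),.025*np.sin(s)]) for s in t for x in(.0441,.0481)])
    print(yo,'collar u',E[:,0].min().round(1),E[:,0].max().round(1),'v min',E[:,1].min().round(1),'v max',E[:,1].max().round(1))
    print('  grip top',[np.round(pr([-.036,yo+a,b]),1) for a in(-.015,.015) for b in(-.008,.008)])
    print('  grip bottom',[np.round(pr([.004,yo+a,b]),1) for a in(-.015,.015) for b in(-.008,.008)])
E
```

```text
rel pos to drive view offsets
-0.003 collar u 236.9 326.0 v min 205.3 v max 289.3
  grip top [array([260.3, 376.8]), array([304.1, 376.7]), array([258.8, 305.2]), array([305.9, 305.2])]
  grip bottom [array([264.7, 314. ]), array([298.7, 313.9]), array([263.8, 255.6]), array([299.8, 255.6])]
0 collar u 236.7 326.2 v min 200.1 v max 284.8
  grip top [array([260.2, 370.1]), array([304.3, 370. ]), array([258.6, 297.5]), array([306.1, 297.4])]
  grip bottom [array([264.6, 308.4]), array([298.8, 308.4]), array([263.7, 249.4]), array([299.9, 249.4])]
0.003 collar u 236.5 326.4 v min 194.8 v max 280.2
  grip top [array([260. , 363.3]), array([304.4, 363.2]), array([258.4, 289.6]), array([306.3, 289.6])]
  grip bottom [array([264.5, 302.8]), array([298.9, 302.8]), array([263.6, 243.1]), array([300.1, 243.1])]
```

View pics/liftc.png

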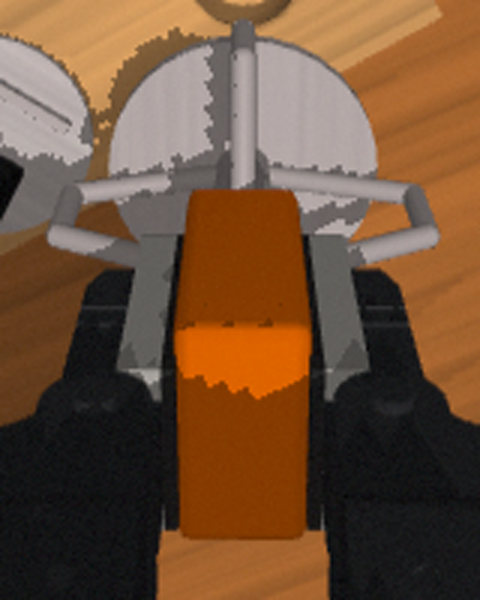

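The lifted view shows the beater centred between the jaws: the grip is at x≈280 and the collar spans columns 236–326. The collar's far edge is at row 203 against 200 expected, so the shank sits about −1.5 mm along tool y. I'll correct for that and go to the drive.

```bash
python3 - <<'E'
from h import *
a=np.radians(44.3);q=down(a)
y=np.array([-np.sin(a),np.cos(a),0])
P=np.array([.4799,-.2334,0])+.0015*y
servo_line(P+[0,0,.250],q,velocity=.22)
servo_line(P+[0,0,.192],velocity=.08); dwell(.3)
print(get_width(),get_tcp_pos(),np.degrees(np.arctan2(*rot(get_ee_rot()).as_matrix()[[1,0],2])),get_wrist_force(),get_time_s())
im=camera('side'); cv2.imwrite('pics/overs.png',cv2.resize(im[110:200,300:410,::-1],None,fx=6,fy=6,interpolation=cv2.INTER_CUBIC))
im=camera('wrist'); cv2.imwrite('pics/overw.png',im[:,:,::-1])
im=camera('top'); cv2.imwrite('pics/overt.png',cv2.resize(im[200:330,350:500,::-1],None,fx=4,fy=4,interpolation=cv2.INTER_CUBIC))
E
```

```text
0.015614930591403951 [ 0.47896288 -0.23238859  0.19229921] 44.297344223498264 [ 0.6653376   0.34058911 -1.52143136] 13.5167
```

View pics/overs.png

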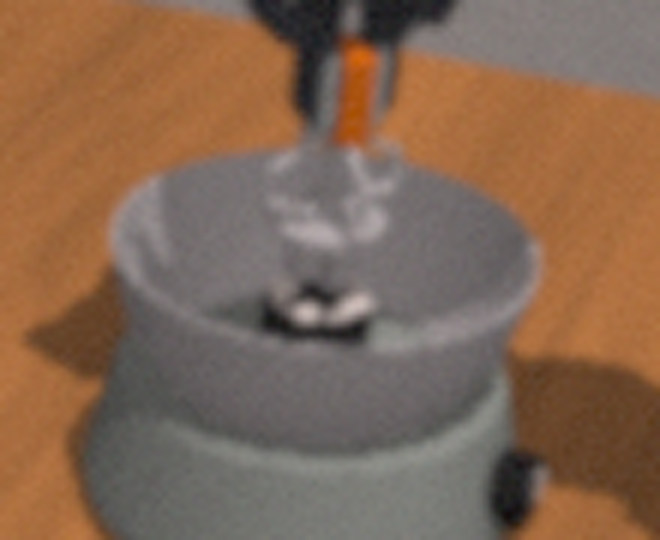

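View pics/overw.png

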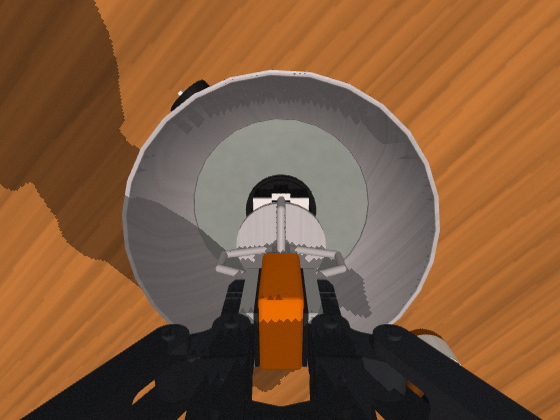

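The drive's white top is centred at column ≈281, in line with the beater axis. The side view shows the shank over the socket. I'll make a guarded descent.

```bash
python3 - <<'E'
from h import *
p=get_tcp_pos(); T=np.array([.4788,-.2323])
hit=servo_line([*T,.162],velocity=.03,until_force=5)
print(hit,get_tcp_pos(),get_wrist_force(),get_moment(),get_width(),get_time_s())
E
```

```text
False [ 0.47885795 -0.23234594  0.16207038] [ 1.60943674 -1.36047508 -1.75235657] [-0.42993364 -0.47066057  0.06324411] 0.015242305288712118 14.8167
```

```bash
python3 - <<'E'
from h import *
T=np.array([.4788,-.2323])
for z in (.1585,.156,.153,.150):
    hit=servo_line([*T,z],velocity=.02,until_force=18); dwell(.1)
    print(hit,get_tcp_pos().round(4),get_wrist_force().round(2),get_moment().round(3),round(get_width(),4),get_time_s())
im=camera('side'); cv2.imwrite('pics/ends.png',cv2.resize(im[110:200,300:410,::-1],None,fx=6,fy=6,interpolation=cv2.INTER_CUBIC))
im=camera('wrist'); cv2.imwrite('pics/endw.png',im[:,:,::-1])
E
```

```text
False [ 0.4788 -0.2323  0.1585] [ 2.02 -1.64 -2.58] [-0.434 -0.501  0.088] 0.015 15.2417
False [ 0.4789 -0.2324  0.1562] [ 0.39 -0.93  5.65] [-0.43  -0.105  0.011] 0.015 15.6167
False [ 0.479  -0.2324  0.1534] [-0.6  -0.97  8.55] [-0.314  0.138  0.029] 0.0153 16.0167
False [ 0.4791 -0.2324  0.1506] [-2.29 -0.97 12.  ] [-0.198  0.359  0.071] 0.0154 16.4167
```

View pics/ends.png

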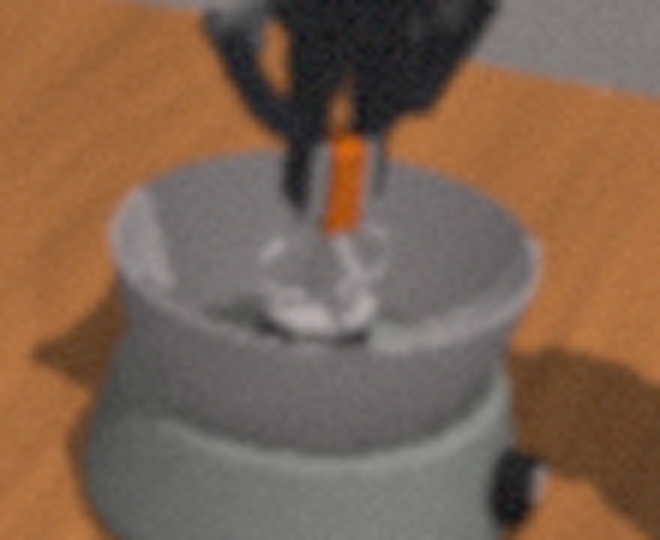

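View pics/endw.png

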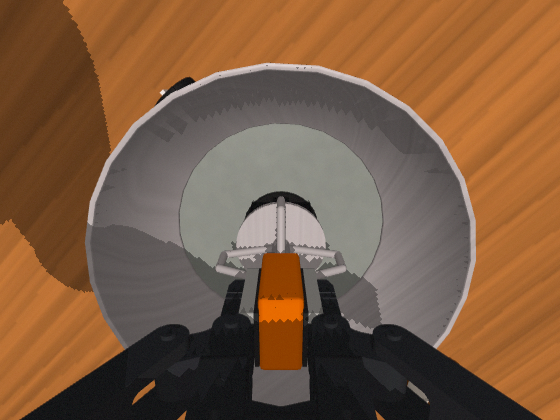

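```bash
python3 - <<'E'
from h import *
for i in range(3):
    dwell(.4); print(get_tcp_pos().round(4),get_wrist_force().round(2),round(get_width(),4),np.abs(get_joint_vel()).max().round(4),get_time_s())
close_job()
E
```

```text
[ 0.479  -0.2324  0.1506] [-1.2  -0.42 11.94] 0.0154 0.0015 16.9167
[ 0.479  -0.2324  0.1506] [-1.5  -1.06 11.8 ] 0.0151 0.0015 17.3167
[ 0.4791 -0.2324  0.1506] [-2.07  0.29 12.3 ] 0.0154 0.0024 17.7167
the job is handed in; nothing more can be done
```

I took the orange-gripped beater from the rack and turned it to the drive's slots at about 44°. It slid fully home on the first try with no jamming, and I pressed it down and handed the job in at 17.7 s, still gripped and held down. The interface gives no verdict, so the values below are my own estimates.

- **Depth and plunger:** the TCP height implies the foot is 24 mm into the socket and the plunger is about 7.5 mm down.
- **Force:** the wrist reads a steady 12 N, or about 13.5 N with the weight taken into account, which matches the spring at about 8 mm. No reading came anywhere near the 60 N ramming limit.
- **Grip:** the finger width held at 15 mm, and the last wrist picture shows no slip. The arm was at rest.
- **Other objects:** I did not see the disc, hook, mug or jar move, but I did not check them again after the insertion.
- **Disagreements:** the wrist and fixed cameras differed by about 2 mm on the drive's position. I settled it by lining up the held beater's collar with the drive in the wrist camera. Before insertion the collar appeared about 1.5 mm off the tool axis, which is either a tilt of about 0.02 rad or calibration error, both within the limits.

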